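# Transfer guide rollers to the film test stand in reverse order

## Robot

A 6-joint arm with a two-finger parallel gripper is mounted at the origin on the work surface; the furniture and walls round the work are solid. World frame = base frame: x ahead of the robot, y to its left, z up, the work surface at z = 0. Lengths are in m, angles in rad, forces in N, time in s.
With the tool pointing down it reaches from about 0.375 to 0.975 m from the base axis. Payload 3.8 kg.
Tool frame: the origin (TCP) lies on the mounting face of the last link; the fingertips stand 173 mm ahead of it and the grasp point (between the pads) lies 155 mm ahead of it; z points along the fingers, y is the line along which they close (so a half turn about z gives the same grasp; the last joint's range is limited). The gripper opens to 85 mm and grips with 20 to 120 N. Pads are 22 mm wide; open, the fingers measure 114 mm over their backs; the gripper's body (76 mm by 85 mm) begins 54 mm behind the grasp point. The pads swing forward as they close: fully open they stand 13 mm farther back than shut.
Start: joints at [-1.15, 0.264, 1.604, -0, 1.274, -0.037], TCP at [0.298, -0.605, 0.405] pointing down, gripper open.
Joint ranges: [-2.63, 2.63], [-0.94, 2.18], [0.31, 2.57], [-1.31, 4.45], [0, 2.66], [-2.55, 2.55]. Speed limits (rad/s): [2.57, 2.57, 3.14, 3.14, 3.14, 3.14].

## Interface

Orientations are given as a rotation vector (axis times angle).
In Python, from workcell import bot gives the robot as it stands.
- The arm moves only by the tool drive_tool, never from a script. Its argument "increments" is a list of rows, each an object with "delta_pos": the shift along the tool's x, y, z in mm, a list of three; "turn": the turn about the tool's z in rad; "jaw": the opening, from -1 (shut) to 1 (fully open). A call has 1 to 8 rows; each row shifts and turns the commanded pose from where the row before left it, along the tool's axes as they then stand; what a row does not reach is not made up. A row lasts 1/12 s, in which the tool goes at most 41.7 mm and 7.16 degrees, less where a joint would pass 70% of its speed; a pose out of reach is approached as far as the arm can. A call is refused whole if a number of a shift passes 41.7 or a number of a turn 0.125, either way. A call with a gripper value outside its range is refused whole. The fingers move at their own pace and stop on an object; "grip_force" is the grip in N (left out, the last holds). Time passes only in rows, so rows that do not move let the fingers close. It gives the time, the measured TCP pose, the force, the opening and the grip force at its end, in the units of the state.
- bot.read_state(): the state, without advancing time (a new reading comes with each control period).
- bot.read_camera(name): name is "scene" or "top"; returns a dict with "pixels" (384x512x3 uint8, red, green, blue), "fovy" (degrees; the focal length in pixels is half the picture's height over the tangent of half this angle, whatever the lens; pixels are square), "cx", "cy" (the principal point, pixels), "camera_from_world" (4x4, takes a point from world to camera coordinates). Camera axes: x right, y down, z forward; pixel columns grow to the right and rows downward; lengths in m; the calibration is good to about 2 mm. A picture is of the moment at which its call begins. There is no depth.
- bot.finish_job(): hands the job in; it is judged then, once.
The state is a dict: "time": time; "q": joint angles; "joint_vel": joint speeds; "joint_torque": joint torques, N m; "tool_pos": TCP position; "tcp_rot": TCP orientation; "wrist_force": force on the tool from outside, world axes, zero at the start; "torque": the same for the moment, N m; "width": opening from 0.0 (shut) to 1.0 (fully open); "grip_force": force on a finger pad.
Only numpy, scipy, OpenCV 4.12 (cv2) and the standard library are available. Lean on these libraries where they do the work, as an engineer would, in place of code of your own. Each camera call takes 0.05 s, during which the arm holds its last target. There are 200 camera calls.

## Task

Move the three guide rollers from the white saddles of the grey storage rack into the open slotted dropouts of the blue film test stand, in the reverse order: seen from the robot, the roller now leftmost goes into the stand's rightmost place, the middle one into the middle, and the rightmost one into the leftmost place. Centre each roller between the two rows of forks and let both ends of its axle bottom out in their slots. Leave the objective and the tape roll standing where they are.

Things in the scene. Friction and masses are not known exactly. Their poses are not given: they have to be found in the camera images.
- roller_red: Loose red guide roller, 0.12 kg, lying level: red cylinder 24 mm in diameter, 50 mm long, midway on a steel axle 8 mm in diameter, 98 mm long; ends alike. Origin at its centre, y along the axle (rolled by any angle). Grasp across the coloured cylinder from above, fingers closing square to the axle and going down between the cheeks.
- roller_yellow: Loose yellow guide roller, 0.12 kg, lying level: yellow cylinder 24 mm in diameter, 50 mm long, midway on a steel axle 8 mm in diameter, 98 mm long; ends alike. Origin at its centre, y along the axle (rolled by any angle). Grasp across the coloured cylinder from above, fingers closing square to the axle and going down between the cheeks.
- roller_green: Loose green guide roller, 0.12 kg, lying level: green cylinder 24 mm in diameter, 50 mm long, midway on a steel axle 8 mm in diameter, 98 mm long; ends alike. Origin at its centre, y along the axle (rolled by any angle). Grasp across the coloured cylinder from above, fingers closing square to the axle and going down between the cheeks.
- stand: Fixed stand, blue base 186x96x8 mm, aluminium forks. Origin: underside centre; x along the row, to the robot's left (within 0.08 rad); y along axles. Places at x -68 (rightmost), 0, +68 mm (leftmost), y 0. Each: two upright slots 12 mm wide, in cheeks 8 mm thick at y +-35 mm; flared mouth 33 mm wide, 70 mm above the bench. Axis of a bottomed axle: 50 mm up.
- rack: Fixed storage rack: grey board 186 x 96 x 6 mm with three white saddles at x = -68, 0 and +68 mm. Origin at the centre of its underside, z up, x along the row (to the robot's left, within 0.08 rad), y along the axles. Slots open upward, mouths 62 mm above the bench; axes of the stored rollers 42 mm above the bench.
- saddle_red: White saddle fixed on the rack, one of three alike: the one that holds the red roller at the start. Foot 40 x 88 x 6 mm, two slotted cheeks like the stand's. Origin at the centre of its underside, axes parallel to the rack's. A roller's axis lies 36 mm above this origin.
- saddle_yellow: White saddle fixed on the rack, one of three alike: the one that holds the yellow roller at the start. Foot 40 x 88 x 6 mm, two slotted cheeks like the stand's. Origin at the centre of its underside, axes parallel to the rack's. A roller's axis lies 36 mm above this origin.
- saddle_green: White saddle fixed on the rack, one of three alike: the one that holds the green roller at the start. Foot 40 x 88 x 6 mm, two slotted cheeks like the stand's. Origin at the centre of its underside, axes parallel to the rack's. A roller's axis lies 36 mm above this origin.
- objective: Bystander, loose: white microscope objective with a yellow band, standing upright, 25 mm in diameter, 42 mm high. Origin at the centre of its underside.
- tape: Bystander, loose: roll of yellow tape lying flat, 57 mm in diameter, 19 mm high. Origin at the centre of its underside.
There are look-alikes about, which are no part of the job. Leave any orange or purple look-alike of the roller_yellow alone.

How it is judged:
At the end, for the whole second after the job is handed in: Each roller lies in the stand in the reverse of its place in the rack (leftmost to rightmost and so on): within 5 mm along the row, 10 mm along the axle, 3 mm of the bottomed-out height, its axle within 0.06 rad of the stand's y axis; all released and at rest (((x of saddle_red in the frame of rack between -0.088 and -0.048 m and x of roller_red in the frame of stand between 0.063 and 0.073 m) or (x of saddle_red in the frame of rack between -0.02 and 0.02 m and x of roller_red in the frame of stand between -0.005 and 0.005 m) or (x of saddle_red in the frame of rack between 0.048 and 0.088 m and x of roller_red in the frame of stand between -0.073 and -0.063 m)) and y of roller_red in the frame of stand between -0.01 and 0.01 m and z of roller_red in the frame of stand between 0.047 and 0.053 m and angle between the y axis of each of roller_red, roller_yellow, roller_green and the y axis of stand, either way round below 0.06 rad and linear speed of each of roller_red, roller_yellow, roller_green below 0.02 m/s and contact force between each of roller_red, roller_yellow, roller_green and the fingers below 0.05 N and ((x of saddle_yellow in the frame of rack between -0.088 and -0.048 m and x of roller_yellow in the frame of stand between 0.063 and 0.073 m) or (x of saddle_yellow in the frame of rack between -0.02 and 0.02 m and x of roller_yellow in the frame of stand between -0.005 and 0.005 m) or (x of saddle_yellow in the frame of rack between 0.048 and 0.088 m and x of roller_yellow in the frame of stand between -0.073 and -0.063 m)) and y of roller_yellow in the frame of stand between -0.01 and 0.01 m and z of roller_yellow in the frame of stand between 0.047 and 0.053 m and ((x of saddle_green in the frame of rack between -0.088 and -0.048 m and x of roller_green in the frame of stand between 0.063 and 0.073 m) or (x of saddle_green in the frame of rack between -0.02 and 0.02 m and x of roller_green in the frame of stand between -0.005 and 0.005 m) or (x of saddle_green in the frame of rack between 0.048 and 0.088 m and x of roller_green in the frame of stand between -0.073 and -0.063 m)) and y of roller_green in the frame of stand between -0.01 and 0.01 m and z of roller_green in the frame of stand between 0.047 and 0.053 m); the robot touches nothing.
It fails at once if the objective or the tape roll is shifted by more than 25 mm or the objective knocked over (distance of any of objective, tape from where it was at the start of the episode above 0.025 m or angle between objective's own z axis and vertical above 0.5 rad).
It also fails if it takes over 72 s, if anything falls off the work surface, if the arm or the gripper's body presses on something with over 40 N, if the wrist force passes 120 N, or if a joint passes its speed limit or range.

## Working session

There is one attempt and no reset: what is moved stays moved. The work goes in short steps, Python scripts to look and compute and a tool call to move; the robot and the scene stay as the last step left them, time stands still between calls to the robot, and variables do not carry over. Pictures are saved under pics/ and viewed, at most 14 in all, crops included, and the job is handed in when it is done.

Besides the shell and the picture viewer there is one more tool, called after "Request:" as name(argument=value, ...) on one line, values as JSON. drive_tool: Moves the arm, as the interface text tells. Its arguments: {"type":"object","properties":{"increments":{"type":"array"},"grip_force":{"type":"number"}},"required":["increments"]}

```bash
mkdir -p pics; cat > h.py <<'E'
from workcell import bot
import numpy as np, cv2
def cam(n):
    c=bot.read_camera(n); c['f']=c['pixels'].shape[0]/2/np.tan(np.radians(c['fovy'])/2); return c
def ray(c,u,v,z):
    T=np.array(c['camera_from_world']);R=T[:3,:3];o=-R.T@T[:3,3]
    d=R.T@np.array([(u-c['cx'])/c['f'],(v-c['cy'])/c['f'],1]);return o+d*(z-o[2])/d[2]
def proj(c,p):
    T=np.array(c['camera_from_world']);q=T[:3,:3]@p+T[:3,3];return q[:2]/q[2]*c['f']+[c['cx'],c['cy']]
E
python3 - <<'E'
from h import *
for n in('top','scene'):
    c=cam(n);cv2.imwrite(f'pics/{n}0.png',c['pixels'][:,:,::-1]);np.save(f'{n}0.npy',c['pixels'])
    T=np.array(c['camera_from_world']);print(n,c['fovy'],c['cx'],c['cy'],-T[:3,:3].T@T[:3,3],T[:3,:3].round(3).tolist(),c.keys())
print(bot.read_state())
E
```

```text
top 50.5768536756617 249.830632562751 195.3057680425039 [0.22519572 0.22921134 0.89927003] [[0.011, -1.0, 0.026], [-0.985, -0.015, -0.173], [0.173, -0.024, -0.985]] dict_keys(['pixels', 'fovy', 'cx', 'cy', 'camera_from_world', 'f'])
scene 42.61047443482118 254.609047277408 185.66244907612523 [ 0.44008797 -0.71150937  0.50346743] [[0.999, 0.05, -0.007], [0.015, -0.427, -0.904], [-0.048, 0.903, -0.427]] dict_keys(['pixels', 'fovy', 'cx', 'cy', 'camera_from_world', 'f'])
{'time': 0.1, 'q': array([-1.14991203e+00,  2.64669600e-01,  1.60524751e+00,  1.25353610e-05,
        1.27370625e+00, -3.68642260e-02]), 'joint_vel': array([-0.00014599, -0.00063195, -0.00211318, -0.00191938,  0.00022818,
       -0.00019824]), 'joint_torque': array([ 2.98595560e-04, -5.16705751e+01, -3.68590701e+01, -1.24150392e-04,
        6.21015424e-03,  2.43260217e-05]), 'tool_pos': array([ 0.29819591, -0.60521094,  0.40348627]), 'tcp_rot': array([-3.05772516e+00, -7.12310166e-01,  5.89868393e-04]), 'wrist_force': array([ 0.32492325, -0.25553506,  0.09599694]), 'torque': array([-0.05492392, -0.04997774,  0.0108268 ]), 'grip_force': 0.0, 'width': 1.0007607109373073}
```

View pics/top0.png

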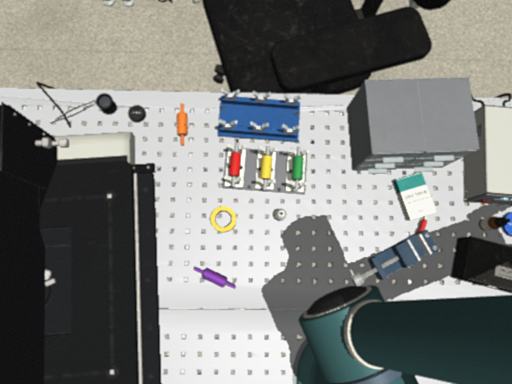

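View pics/scene0.png

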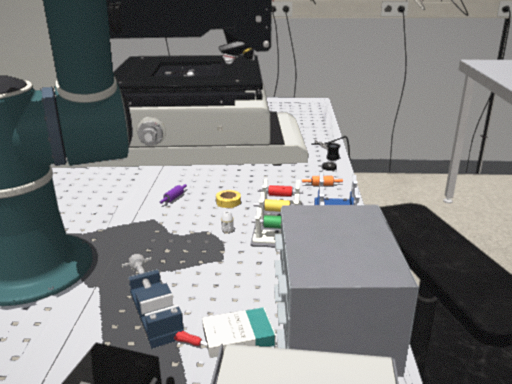

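Top view: red (235,163), yellow (266,166) and green (298,167) sit in the white saddles of the grey rack. The blue stand is at (260,118). The look-alikes are orange (182,123) and purple (215,277). The tape is at (223,219) and the objective at (280,213). The yellow cylinder in the rack's middle saddle is roller_yellow, because it is yellow and it lies in a saddle. I'll confirm it in an enlarged crop.

```bash
python3 - <<'E'
from h import *
c=cam('top');p=c['pixels'];cv2.imwrite('pics/crop1.png',cv2.resize(p[88:198,205:325,::-1],None,fx=5,fy=5,interpolation=cv2.INTER_CUBIC))
h=cv2.cvtColor(p,cv2.COLOR_RGB2HSV);roi=np.zeros(p.shape[:2],bool);roi[85:205,205:325]=1
for n,lo,hi,z in(('red',(0,150,80),(6,255,255),.042),('yel',(20,130,80),(33,255,255),.042),('grn',(45,120,50),(85,255,255),.042),('blue',(100,120,50),(125,255,255),.008)):
    m=(cv2.inRange(h,lo,hi)>0)&roi;v,u=np.nonzero(m);P=np.array([ray(c,a,b,z)[:2] for a,b in zip(u,v)]).astype(np.float32)
    if n!='blue':
        k,l,s,_=cv2.connectedComponentsWithStats(m.astype(np.uint8));i=1+s[1:,4].argmax();v,u=np.nonzero(l==i);P=np.array([ray(c,a,b,z)[:2] for a,b in zip(u,v)]).astype(np.float32)
    r=cv2.minAreaRect(P);e=np.linalg.eigh(np.cov(P.T));print(n,len(P),(u.mean(),v.mean()),P.mean(0),r,np.degrees(np.arctan2(*e[1][::-1,1])))
for n in((.6,.1,0),(.6,.11,0),(.61,.1,0)):print(proj(c,np.array(n)))
E
```

```text
red 211 (np.float64(234.59715639810426), np.float64(163.76777251184834)) [0.44482827 0.24246253] ((0.44527971744537354, 0.24134144186973572), (0.023464495316147804, 0.05027836188673973), 81.1065902709961) 175.69280751989976
yel 214 (np.float64(265.80841121495325), np.float64(166.70093457943926)) [0.4394635  0.17462963] ((0.44000643491744995, 0.17421704530715942), (0.05128604173660278, 0.021749457344412804), 0.10945407301187515) 176.36232714183618
grn 190 (np.float64(297.0842105263158), np.float64(167.3736842105263)) [0.43913993 0.10650595] ((0.43994542956352234, 0.1077553927898407), (0.019604630768299103, 0.0494510643184185), 89.37543487548828) 177.206951450038
blue 2549 (np.float64(258.7222440172617), np.float64(118.15967045900354)) [0.5628179  0.18925616] ((0.5623575448989868, 0.18930917978286743), (0.1817774772644043, 0.09562835842370987), 86.61461639404297) 86.3125561637762
[296.70557905 104.99087485]
[292.45505799 104.90354239]
[296.66713012 100.9638618 ]
```

View pics/crop1.png

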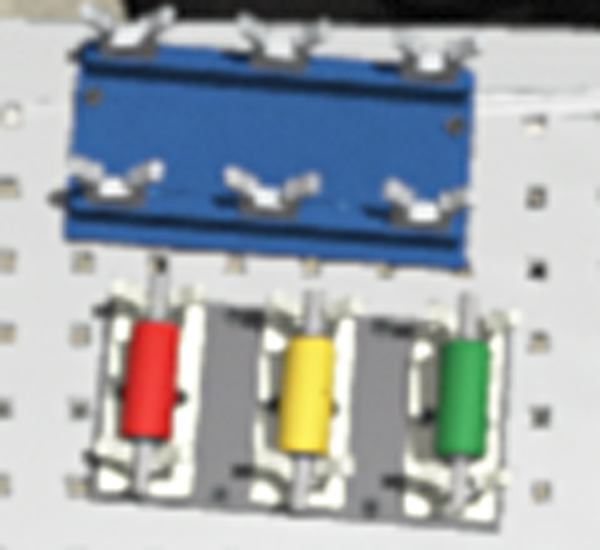

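The crop confirms that red, yellow and green sit in the saddles, with yellow at crop (307,395). Next I'll locate the stand places from the fork mouths, whose flare tips are at z = 0.07.

```bash
python3 - <<'E'
from h import *
c=cam('top')
F={'L':[(90,15),(170,12),(80,170),(155,170)],'M':[(250,25),(315,30),(232,178),(315,182)],'R':[(402,40),(470,48),(393,187),(463,190)]}
for k,q in F.items():
    P=np.array([ray(c,205+a/5,88+b/5,.07)[:2] for a,b in q]);print(k,P.mean(0),P[:2].mean(0),P[2:].mean(0))
for z,q in((.008,[(85,45),(470,70),(462,250),(65,225)]),(.006,[(105,305),(510,318),(497,520),(88,490)])):
    P=np.array([ray(c,205+a/5,88+b/5,z)[:2] for a,b in q]);d=P[0]+P[3]-P[1]-P[2];print(P.mean(0),P.round(3).tolist(),d[0]/d[1])
E
```

```text
L [0.56485764 0.25464536] [0.60047073 0.25264796] [0.52924456 0.25664276]
M [0.56081627 0.1881628 ] [0.59551087 0.18644363] [0.52612167 0.18988197]
R [0.55652693 0.12165039] [0.58940224 0.11969865] [0.52365161 0.12360213]
[0.56464398 0.18827966] [[0.613, 0.275], [0.604, 0.096], [0.517, 0.1], [0.525, 0.282]] 0.04635571913823966
[0.44191667 0.17395468] [[0.488, 0.263], [0.486, 0.078], [0.392, 0.085], [0.402, 0.269]] 0.036618813212995614
```

Request:
drive_tool(increments=[{"delta_pos":[0,0,-20],"turn":0.1,"jaw":0.06},{"delta_pos":[0,0,-30],"turn":0.1},{"delta_pos":[0,-20,0],"turn":0.1},{"delta_pos":[0,-35,0],"turn":0.1},{"delta_pos":[0,-38,0],"turn":0.12},{"delta_pos":[0,-38,0],"turn":0},{"delta_pos":[0,-38,0],"turn":0},{"delta_pos":[0,-38,0],"turn":0}])

```text
invalid input at $.increments[1]: expected keys delta_pos, turn, jaw
```

Request:
drive_tool(increments=[{"delta_pos":[0,0,-20],"turn":0.1,"jaw":0.06},{"delta_pos":[0,0,-30],"turn":0.1,"jaw":0.06},{"delta_pos":[0,-20,0],"turn":0.1,"jaw":0.06},{"delta_pos":[0,-35,0],"turn":0.1,"jaw":0.06},{"delta_pos":[0,-38,0],"turn":0.12,"jaw":0.06},{"delta_pos":[0,-38,0],"turn":0,"jaw":0.06},{"delta_pos":[0,-38,0],"turn":0,"jaw":0.06},{"delta_pos":[0,-38,0],"turn":0,"jaw":0.06}])

```text
time: 0.87
tool_pos: [0.2922, -0.3981, 0.4543]
tcp_rot: [-3.14, 0.099, 0.0]
wrist_force: [0.2, 0.6, 1.3]
width: 0.526
grip_force: 0.0
```

```bash
cat >> h.py <<'E'
from scipy.spatial.transform import Rotation as Ro
def go(x,y,z=None,yaw=-.06):
    "moves in mm, tool axes at present and at desired yaw; z = grasp point height"
    s=bot.read_state();R=Ro.from_rotvec(s['tcp_rot']).as_matrix();g=s['tool_pos']+.155*R[:,2]
    cy=np.arctan2(R[1,0],R[0,0]);d=np.array([x,y,g[2] if z is None else z])-g
    print('t',s['time'],'grasp',g.round(4),'yaw',cy.round(4),'tilt',R[:,2].round(4),'turn',(cy-yaw).round(3),'tool mm',(R.T@d*1000).round(1),'q',s['q'].round(2),'w',s['width'],'gf',s['grip_force'],'F',s['wrist_force'].round(1))
E
python3 -c "
from h import *
go(.445,.2425)"
```

```text
t 0.8667 grasp [ 0.2922 -0.3981  0.2993] yaw -0.063 tilt [-1.e-04  5.e-04 -1.e+00] turn -0.003 tool mm [ 1.122e+02 -6.489e+02  3.000e-01] q [-0.99 -0.11  1.92  0.    1.34  0.65] w 0.5261554023101424 gf 0.0 F [0.2 0.6 1.3]
```

Request:
drive_tool(increments=[{"delta_pos":[28,-28,0],"turn":0,"jaw":0.06},{"delta_pos":[28,-28,0],"turn":0,"jaw":0.06},{"delta_pos":[28,-28,0],"turn":0,"jaw":0.06},{"delta_pos":[28,-28,0],"turn":0,"jaw":0.06},{"delta_pos":[0,-36,0],"turn":0,"jaw":0.06},{"delta_pos":[0,-36,0],"turn":0,"jaw":0.06},{"delta_pos":[0,-36,0],"turn":0,"jaw":0.06},{"delta_pos":[0,-36,0],"turn":0,"jaw":0.06}])

```text
time: 1.53
tool_pos: [0.4202, -0.1496, 0.4545]
tcp_rot: [-3.14, 0.098, 0.0]
wrist_force: [0.3, 0.4, -0.2]
width: 0.532
grip_force: 0.0
```

Request:
drive_tool(increments=[{"delta_pos":[0,-36,0],"turn":0,"jaw":0.06},{"delta_pos":[0,-36,0],"turn":0,"jaw":0.06},{"delta_pos":[0,-36,0],"turn":0,"jaw":0.06},{"delta_pos":[0,-36,0],"turn":0,"jaw":0.06},{"delta_pos":[0,-36,0],"turn":0,"jaw":0.06},{"delta_pos":[0,-36,20],"turn":0,"jaw":0.06},{"delta_pos":[0,-36,30],"turn":0,"jaw":0.06},{"delta_pos":[0,-36,40],"turn":0,"jaw":0.06}])

```text
time: 2.2
tool_pos: [0.4378, 0.1263, 0.3782]
tcp_rot: [-3.138, 0.096, -0.008]
wrist_force: [1.3, 0.2, -0.3]
width: 0.529
grip_force: 0.0
```

```bash
python3 -c "
from h import *
go(.445,.2425,.042)"
```

```text
t 2.2 grasp [0.4386 0.1266 0.2232] yaw -0.0611 tilt [ 0.0051  0.0015 -1.    ] turn -0.001 tool mm [  -1.6 -115.8  181.4] q [ 0.23 -0.14  2.08  0.    1.2   1.86] w 0.5289951992082607 gf 0.0 F [ 1.3  0.2 -0.3]
```

Request:
drive_tool(increments=[{"delta_pos":[0,-36,0],"turn":0,"jaw":0.06},{"delta_pos":[0,-36,0],"turn":0,"jaw":0.06},{"delta_pos":[-1,-28,20],"turn":0,"jaw":0.06},{"delta_pos":[0,-15,30],"turn":0,"jaw":0.06},{"delta_pos":[0,0,30],"turn":0,"jaw":0.06},{"delta_pos":[0,0,20],"turn":0,"jaw":0.06},{"delta_pos":[0,0,0],"turn":0,"jaw":0.06},{"delta_pos":[0,0,0],"turn":0,"jaw":0.06}])

```text
time: 2.87
tool_pos: [0.4429, 0.2386, 0.2758]
tcp_rot: [3.138, -0.097, -0.005]
wrist_force: [0.8, -0.1, 1.6]
width: 0.528
grip_force: 0.0
```

```bash
python3 - <<'E'
from h import *
go(.445,.2425,.042)
cs={n:cam(n) for n in('top','scene')}
a=cs['scene'];b=cs['top']
im=np.hstack([cv2.resize(b['pixels'][80:220,180:340],None,fx=2.5,fy=2.5),cv2.resize(a['pixels'][120:260,200:360],None,fx=2.5,fy=2.5)])
cv2.imwrite('pics/p2.png',im[:,:,::-1])
E
```

```text
t 2.8667 grasp [0.4424 0.2384 0.1208] yaw -0.062 tilt [-0.0032 -0.0015 -1.    ] turn -0.002 tool mm [ 2.6 -4.4 78.8] q [0.44 0.06 2.09 0.   0.99 2.08] w 0.5276277901849227 gf 0.0 F [ 0.8 -0.1  1.6]
```

View pics/p2.png

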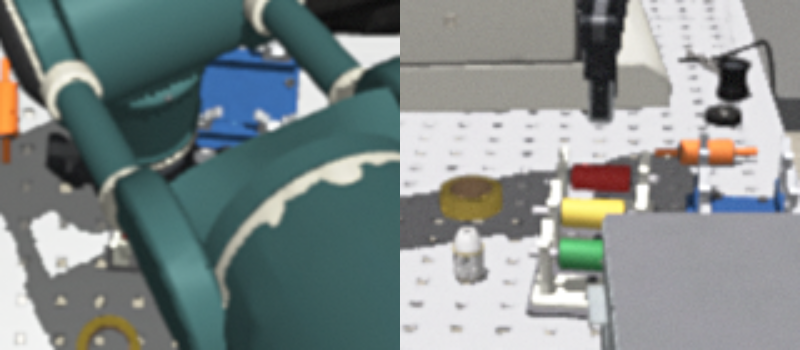

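Scene crop: the fingers (600,115) are centred over the red roller (601,178), and the arm blocks the top view. I'll descend.

Request:
drive_tool(increments=[{"delta_pos":[2,-4,10],"turn":0,"jaw":0.06},{"delta_pos":[0,0,20],"turn":0,"jaw":0.06},{"delta_pos":[0,0,20],"turn":0,"jaw":0.06},{"delta_pos":[0,0,15],"turn":0,"jaw":0.06},{"delta_pos":[0,0,10],"turn":0,"jaw":0.06},{"delta_pos":[0,0,4],"turn":0,"jaw":0.06},{"delta_pos":[0,0,0],"turn":0,"jaw":0.06},{"delta_pos":[0,0,0],"turn":0,"jaw":0.06}])

```text
time: 3.63
tool_pos: [0.4465, 0.243, 0.1988]
tcp_rot: [-3.139, 0.098, -0.002]
wrist_force: [-0.2, -0.4, 0.2]
width: 0.528
grip_force: 0.0
```

```bash
python3 -c "
from h import *
go(.445,.2425,.042)"
```

```text
t 3.6333 grasp [0.4467 0.2431 0.0438] yaw -0.0624 tilt [ 1.3e-03  7.0e-04 -1.0e+00] turn -0.002 tool mm [-1.7  0.7  1.8] q [0.45 0.18 2.13 0.   0.83 2.08] w 0.5282197653239875 gf 0.0 F [-0.2 -0.4  0.2]
```

Request:
drive_tool(increments=[{"delta_pos":[0,0,0],"turn":0,"jaw":-0.3},{"delta_pos":[0,0,0],"turn":0,"jaw":-0.5},{"delta_pos":[0,0,0],"turn":0,"jaw":-0.7},{"delta_pos":[0,0,0],"turn":0,"jaw":-1},{"delta_pos":[0,0,0],"turn":0,"jaw":-1},{"delta_pos":[0,0,0],"turn":0,"jaw":-1}], grip_force=40)

```text
time: 4.13
tool_pos: [0.4466, 0.2431, 0.1993]
tcp_rot: [-3.139, 0.098, -0.003]
wrist_force: [-0.3, -0.3, 5.5]
width: 0.262
grip_force: 39.2
```

Request:
drive_tool(increments=[{"delta_pos":[0,0,-5],"turn":0,"jaw":-1},{"delta_pos":[0,0,-15],"turn":0,"jaw":-1},{"delta_pos":[0,0,-25],"turn":0,"jaw":-1},{"delta_pos":[0,0,-30],"turn":0,"jaw":-1},{"delta_pos":[0,0,-20],"turn":0,"jaw":-1},{"delta_pos":[0,0,0],"turn":0,"jaw":-1},{"delta_pos":[0,0,0],"turn":0,"jaw":-1}])

```text
time: 4.72
tool_pos: [0.4462, 0.2428, 0.2942]
tcp_rot: [-3.139, 0.098, -0.004]
wrist_force: [-0.9, -0.8, -1.8]
width: 0.266
grip_force: 39.3
```

```bash
python3 - <<'E'
from h import *
go(.5585,.1205,.09)
a=cam('scene')
cv2.imwrite('pics/p3.png',cv2.resize(a['pixels'][110:260,200:400,::-1],None,fx=4,fy=4,interpolation=cv2.INTER_CUBIC))
E
```

```text
t 4.7167 grasp [0.4466 0.243  0.1392] yaw -0.0622 tilt [ 0.0025  0.0011 -1.    ] turn -0.002 tool mm [119.2 115.4  49.4] q [ 0.45  0.05  2.07 -0.    1.02  2.08] w 0.2661104148980782 gf 39.28748309612274 F [-0.9 -0.8 -1.8]
```

View pics/p3.png

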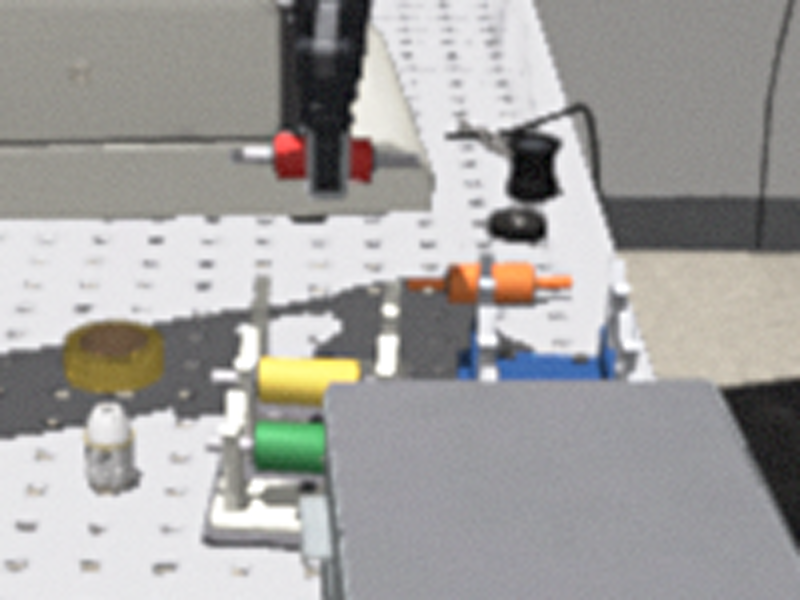

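Scene crop: the red roller is lifted level (centre 323,157) and sits about 2–3 mm robot-side of the fingers (328), which I have allowed for. I'll move over the rightmost stand place.

Request:
drive_tool(increments=[{"delta_pos":[15,15,0],"turn":0,"jaw":-1},{"delta_pos":[25,25,0],"turn":0,"jaw":-1},{"delta_pos":[28,27,0],"turn":0,"jaw":-1},{"delta_pos":[26,25,0],"turn":0,"jaw":-1},{"delta_pos":[17,16,0],"turn":0,"jaw":-1},{"delta_pos":[8,7,20],"turn":0,"jaw":-1},{"delta_pos":[0,0,20],"turn":0,"jaw":-1},{"delta_pos":[0,0,0],"turn":0,"jaw":-1}])

```text
time: 5.43
tool_pos: [0.5547, 0.119, 0.2465]
tcp_rot: [3.138, -0.1, -0.018]
wrist_force: [-1.6, -0.6, -2.6]
width: 0.265
grip_force: 39.4
```

```bash
python3 - <<'E'
from h import *
go(.5585,.1205,.053)
b=cam('top');a=cam('scene')
im=np.hstack([cv2.resize(b['pixels'][70:190,200:330],(400,369)),cv2.resize(a['pixels'][110:230,260:390],(400,369))])
cv2.imwrite('pics/p4.png',im[:,:,::-1])
E
```

```text
t 5.4333 grasp [0.5529 0.1187 0.0915] yaw -0.0641 tilt [-0.0117 -0.002  -0.9999] turn -0.004 tool mm [ 5.9 -2.3 38.4] q [ 0.17  0.22  1.98 -0.    0.96  1.8 ] w 0.2647453956725188 gf 39.372079968452454 F [-1.6 -0.6 -2.6]
```

View pics/p4.png

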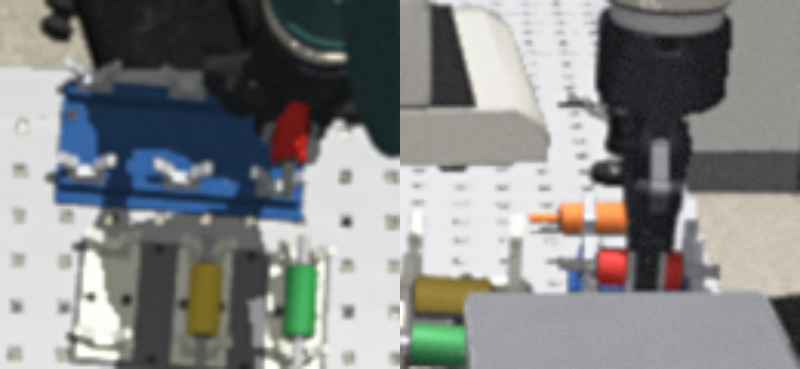

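Request:
drive_tool(increments=[{"delta_pos":[0,0,0],"turn":0,"jaw":-1},{"delta_pos":[0,0,0],"turn":0,"jaw":-1},{"delta_pos":[0,0,0],"turn":0,"jaw":-1}])

```text
time: 5.78
tool_pos: [0.5577, 0.1211, 0.2542]
tcp_rot: [-3.14, 0.096, -0.003]
wrist_force: [0.7, -1.3, -0.9]
width: 0.264
grip_force: 39.4
```

```bash
python3 - <<'E'
from h import *
go(.5585,.1205,.053)
b=cam('top');print(ray(b,294.2,122,.095),ray(b,200+275/3.077,70+183/3.077,.06))
cv2.imwrite('pics/p5.png',cv2.resize(b['pixels'][80:155,230:330,::-1],None,fx=8,fy=8,interpolation=cv2.INTER_CUBIC))
E
```

```text
t 5.7833 grasp [0.558  0.1211 0.0992] yaw -0.0614 tilt [ 1.8e-03  3.0e-04 -1.0e+00] turn -0.001 tool mm [ 0.5  0.6 46.2] q [0.17 0.21 1.97 0.   0.96 1.8 ] w 0.26364324039832454 gf 39.37324941158295 F [ 0.7 -1.3 -0.9]
[0.52287051 0.11922263 0.095     ] [0.51864553 0.12505287 0.06      ]
```

View pics/p5.png

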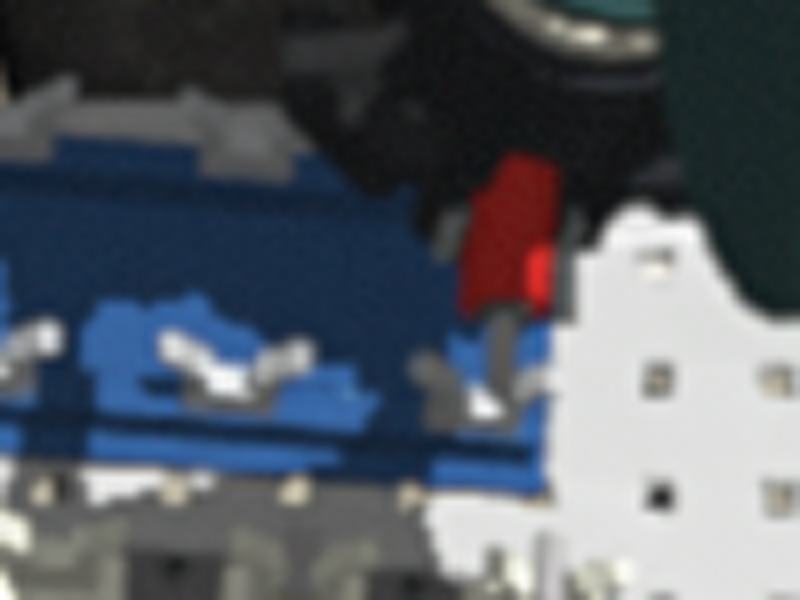

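```bash
python3 - <<'E'
from h import *
b=cam('top')
for n,u,v,z in(('fork tips',483,372,.07),('slot bottom',480,405,.05),('axle end',499,400,.1),('cyl near edge',506,312,.1)):print(n,ray(b,230+u/8,80+v/8,z).round(4))
E
```

```text
fork tips [0.5218 0.1241 0.07  ]
slot bottom [0.5195 0.1225 0.05  ]
axle end [0.5036 0.1238 0.1   ]
cyl near edge [0.5275 0.1218 0.1   ]
```

The near axle end lines up with the near slot in y to within 1 mm. I'll shift 3 mm forward and lower.

Request:
drive_tool(increments=[{"delta_pos":[3,0,5],"turn":0,"jaw":-1},{"delta_pos":[0,0,10],"turn":0,"jaw":-1},{"delta_pos":[0,0,10],"turn":0,"jaw":-1},{"delta_pos":[0,0,10],"turn":0,"jaw":-1},{"delta_pos":[0,0,7],"turn":0,"jaw":-1},{"delta_pos":[0,0,4],"turn":0,"jaw":-1},{"delta_pos":[0,0,0],"turn":0,"jaw":-1},{"delta_pos":[0,0,0],"turn":0,"jaw":-1}])

```text
time: 6.55
tool_pos: [0.5597, 0.1202, 0.2072]
tcp_rot: [3.139, -0.098, -0.006]
wrist_force: [-5.2, -1.5, 8.9]
width: 0.266
grip_force: 40.5
```

```bash
python3 -c "
from h import *
go(.5615,.1205,.052)"
```

```text
t 6.55 grasp [0.5592 0.1201 0.0522] yaw -0.0623 tilt [-3.6e-03 -6.0e-04 -1.0e+00] turn -0.002 tool mm [ 2.3 -0.5  0.2] q [0.17 0.27 1.99 0.   0.88 1.8 ] w 0.2659327505477871 gf 40.5083566904068 F [-5.2 -1.5  8.9]
```

Contact is at the expected bottomed height. I'll release and lift.

Request:
drive_tool(increments=[{"delta_pos":[0,0,0],"turn":0,"jaw":-0.3},{"delta_pos":[0,0,0],"turn":0,"jaw":0.06},{"delta_pos":[0,0,0],"turn":0,"jaw":0.06},{"delta_pos":[0,0,0],"turn":0,"jaw":0.06},{"delta_pos":[0,0,-10],"turn":0,"jaw":0.06},{"delta_pos":[0,0,-25],"turn":0,"jaw":0.06},{"delta_pos":[0,0,-30],"turn":0,"jaw":0.06},{"delta_pos":[0,0,-25],"turn":0,"jaw":0.06}])

```text
time: 7.22
tool_pos: [0.5605, 0.1203, 0.2988]
tcp_rot: [-3.14, 0.098, -0.0]
wrist_force: [1.9, 0.6, 0.8]
width: 0.528
grip_force: 0.0
```

```bash
python3 -c "
from h import *
go(.442,.1746,.12)"
```

```text
t 7.2167 grasp [0.5606 0.1204 0.1438] yaw -0.0622 tilt [ 1.e-04  0.e+00 -1.e+00] turn -0.002 tool mm [-121.7  -46.8   23.8] q [ 0.17  0.16  1.93 -0.    1.05  1.8 ] w 0.5275436883058777 gf 0.0 F [1.9 0.6 0.8]
```

Request:
drive_tool(increments=[{"delta_pos":[-15,-5,0],"turn":0,"jaw":0.06},{"delta_pos":[-26,-11,0],"turn":0,"jaw":0.06},{"delta_pos":[-28,-12,0],"turn":0,"jaw":0.06},{"delta_pos":[-26,-10,0],"turn":0,"jaw":0.06},{"delta_pos":[-19,-6,0],"turn":0,"jaw":0.06},{"delta_pos":[-10,-3,0],"turn":0,"jaw":0.06},{"delta_pos":[0,0,0],"turn":0,"jaw":0.06},{"delta_pos":[0,0,0],"turn":0,"jaw":0.06}])

```text
time: 7.88
tool_pos: [0.44, 0.1751, 0.2977]
tcp_rot: [-3.14, 0.096, -0.003]
wrist_force: [0.8, 0.4, -0.4]
width: 0.529
grip_force: 0.0
```

```bash
python3 - <<'E'
from h import *
go(.440,.1746,.044)
b=cam('top');a=cam('scene')
im=np.hstack([cv2.resize(b['pixels'][70:190,200:330],(400,369)),cv2.resize(a['pixels'][110:230,260:390],(400,369))])
cv2.imwrite('pics/p6.png',im[:,:,::-1])
E
```

```text
t 7.8833 grasp [0.4403 0.1752 0.1427] yaw -0.0613 tilt [ 1.9e-03  3.0e-04 -1.0e+00] turn -0.001 tool mm [-0.4  0.6 98.7] q [ 0.33 -0.02  2.13 -0.    1.03  1.96] w 0.5291681269594121 gf 0.0 F [ 0.8  0.4 -0.4]
```

View pics/p6.png

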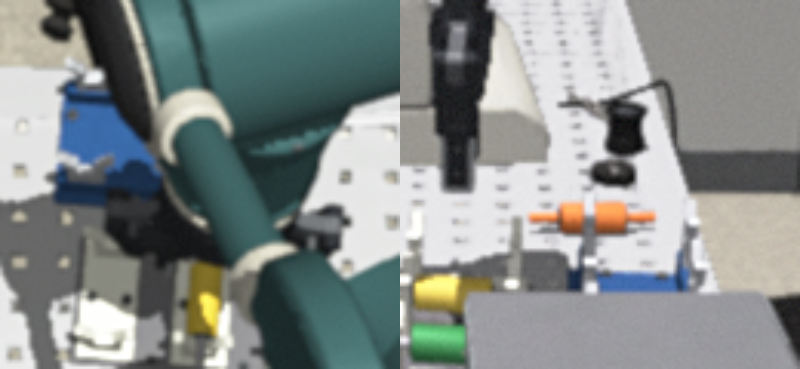

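The fingers (457,170 in the right half) are over the yellow roller (452,293). I'll descend and grasp.

Request:
drive_tool(increments=[{"delta_pos":[0,0,15],"turn":0,"jaw":0.06},{"delta_pos":[0,0,25],"turn":0,"jaw":0.06},{"delta_pos":[0,0,25],"turn":0,"jaw":0.06},{"delta_pos":[0,0,18],"turn":0,"jaw":0.06},{"delta_pos":[0,0,11],"turn":0,"jaw":0.06},{"delta_pos":[0,0,5],"turn":0,"jaw":0.06},{"delta_pos":[0,0,0],"turn":0,"jaw":0.06},{"delta_pos":[0,0,0],"turn":0,"jaw":0.06}])

```text
time: 8.65
tool_pos: [0.4405, 0.175, 0.1985]
tcp_rot: [-3.14, 0.098, -0.001]
wrist_force: [0.3, 0.4, 0.1]
width: 0.533
grip_force: 0.0
```

Request:
drive_tool(increments=[{"delta_pos":[0,0,0],"turn":0,"jaw":-0.3},{"delta_pos":[0,0,0],"turn":0,"jaw":-0.5},{"delta_pos":[0,0,0],"turn":0,"jaw":-0.7},{"delta_pos":[0,0,0],"turn":0,"jaw":-1},{"delta_pos":[0,0,0],"turn":0,"jaw":-1},{"delta_pos":[0,0,0],"turn":0,"jaw":-1}], grip_force=40)

```text
time: 9.15
tool_pos: [0.4405, 0.1753, 0.1994]
tcp_rot: [-3.139, 0.098, -0.004]
wrist_force: [-0.7, -0.0, 5.8]
width: 0.268
grip_force: 39.3
```

Request:
drive_tool(increments=[{"delta_pos":[0,0,-5],"turn":0,"jaw":-1},{"delta_pos":[0,0,-15],"turn":0,"jaw":-1},{"delta_pos":[0,0,-25],"turn":0,"jaw":-1},{"delta_pos":[0,0,-30],"turn":0,"jaw":-1},{"delta_pos":[0,0,-20],"turn":0,"jaw":-1},{"delta_pos":[0,0,0],"turn":0,"jaw":-1},{"delta_pos":[0,0,0],"turn":0,"jaw":-1}])

```text
time: 9.73
tool_pos: [0.4399, 0.1751, 0.2941]
tcp_rot: [-3.139, 0.097, -0.004]
wrist_force: [-0.2, 0.0, -1.1]
width: 0.267
grip_force: 40.8
```

```bash
python3 - <<'E'
from h import *
go(.562,.188,.1)
a=cam('scene')
h=cv2.cvtColor(a['pixels'],cv2.COLOR_RGB2HSV);m=cv2.inRange(h,(20,120,50),(33,255,255));m[:,:240]=0
k,l,s,_=cv2.connectedComponentsWithStats(m);print([list(x) for x in s[1:] if x[4]>15])
st=bot.read_state();R=Ro.from_rotvec(st['tcp_rot']).as_matrix();g=st['tool_pos']+.153*R[:,2]
print([proj(a,g+R[:,0]*e).round(1) for e in(-.025,0,.025)])
E
```

```text
t 9.7333 grasp [0.4402 0.1752 0.1391] yaw -0.0621 tilt [ 2.5e-03  8.0e-04 -1.0e+00] turn -0.002 tool mm [120.6 -20.3  39.5] q [ 0.33 -0.02  2.14 -0.    1.02  1.96] w 0.26651166569724843 gf 40.78414499759674 F [-0.2  0.  -1.1]
[[np.int32(243), np.int32(48), np.int32(8), np.int32(6), np.int32(23)], [np.int32(265), np.int32(157), np.int32(7), np.int32(10), np.int32(68)], [np.int32(285), np.int32(157), np.int32(6), np.int32(11), np.int32(52)]]
[array([265.2, 159.9]), array([278. , 160.4]), array([290.9, 160.9])]
```

Yellow spans columns 265–291 with the grasp projected at 278, so it is centred in the grip. I'll move to the middle place.

Request:
drive_tool(increments=[{"delta_pos":[15,-2,0],"turn":0,"jaw":-1},{"delta_pos":[26,-4,0],"turn":0,"jaw":-1},{"delta_pos":[29,-5,0],"turn":0,"jaw":-1},{"delta_pos":[26,-5,0],"turn":0,"jaw":-1},{"delta_pos":[17,-3,0],"turn":0,"jaw":-1},{"delta_pos":[8,-1,15],"turn":0,"jaw":-1},{"delta_pos":[0,0,20],"turn":0,"jaw":-1},{"delta_pos":[0,0,5],"turn":0,"jaw":-1}])

```text
time: 10.45
tool_pos: [0.5597, 0.1867, 0.2474]
tcp_rot: [3.137, -0.098, -0.014]
wrist_force: [-1.2, 0.4, -2.1]
width: 0.266
grip_force: 40.8
```

Request:
drive_tool(increments=[{"delta_pos":[0,0,0],"turn":0,"jaw":-1},{"delta_pos":[0,0,0],"turn":0,"jaw":-1},{"delta_pos":[0,0,0],"turn":0,"jaw":-1}])

```text
time: 10.7
tool_pos: [0.5614, 0.1875, 0.2531]
tcp_rot: [3.14, -0.097, -0.0]
wrist_force: [0.1, -0.3, -1.3]
width: 0.267
grip_force: 40.8
```

```bash
python3 - <<'E'
from h import *
go(.5625,.188,.052)
b=cam('top')
cv2.imwrite('pics/p7.png',cv2.resize(b['pixels'][80:155,210:310,::-1],None,fx=8,fy=8,interpolation=cv2.INTER_CUBIC))
E
```

```text
t 10.7 grasp [0.5613 0.1875 0.0981] yaw -0.0621 tilt [-3.e-04 -0.e+00 -1.e+00] turn -0.002 tool mm [ 1.1 -0.6 46.1] q [0.28 0.25 1.92 0.   0.97 1.91] w 0.2668760688219017 gf 40.79737365245819 F [ 0.1 -0.3 -1.3]
```

View pics/p7.png

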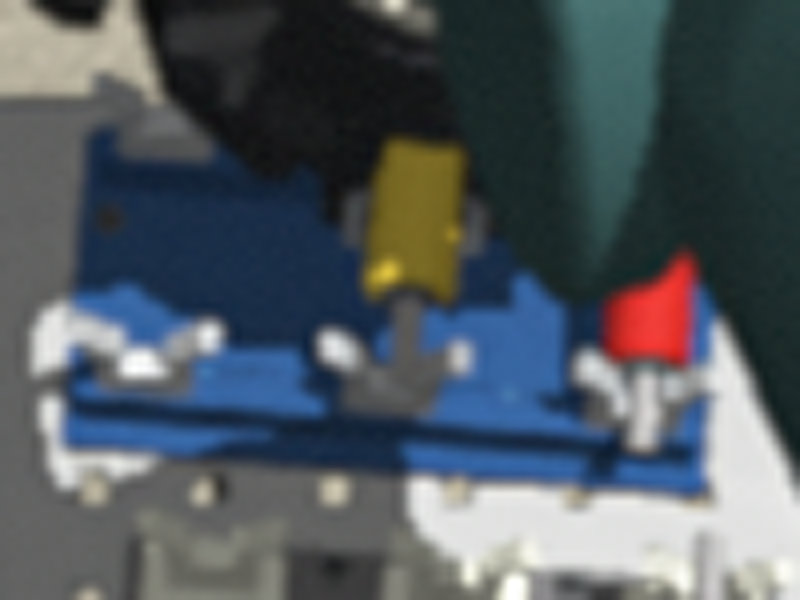

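Red lies in its slot (645,400). Yellow's axle (405,350) is about 1 mm right of the middle fork's centre (397,350), so I'll nudge it left and lower.

Request:
drive_tool(increments=[{"delta_pos":[1,-1,5],"turn":0,"jaw":-1},{"delta_pos":[0,0,10],"turn":0,"jaw":-1},{"delta_pos":[0,0,10],"turn":0,"jaw":-1},{"delta_pos":[0,0,10],"turn":0,"jaw":-1},{"delta_pos":[0,0,7],"turn":0,"jaw":-1},{"delta_pos":[0,0,4],"turn":0,"jaw":-1},{"delta_pos":[0,0,0],"turn":0,"jaw":-1},{"delta_pos":[0,0,0],"turn":0,"jaw":-1}])

```text
time: 11.42
tool_pos: [0.5621, 0.1882, 0.2074]
tcp_rot: [3.139, -0.098, -0.005]
wrist_force: [-6.0, -0.2, 8.9]
width: 0.268
grip_force: 41.9
```

```bash
python3 -c "
from h import *
go(.5625,.188,.052)"
```

```text
t 11.4167 grasp [0.5616 0.1881 0.0524] yaw -0.0622 tilt [-3.e-03 -9.e-04 -1.e+00] turn -0.002 tool mm [ 0.9 -0.   0.4] q [ 0.28  0.31  1.95 -0.    0.89  1.91] w 0.2675301626709311 gf 41.918665766716 F [-6.  -0.2  8.9]
```

Request:
drive_tool(increments=[{"delta_pos":[0,0,0],"turn":0,"jaw":-0.3},{"delta_pos":[0,0,0],"turn":0,"jaw":0.06},{"delta_pos":[0,0,0],"turn":0,"jaw":0.06},{"delta_pos":[0,0,0],"turn":0,"jaw":0.06},{"delta_pos":[0,0,-10],"turn":0,"jaw":0.06},{"delta_pos":[0,0,-25],"turn":0,"jaw":0.06},{"delta_pos":[0,0,-30],"turn":0,"jaw":0.06},{"delta_pos":[0,0,-25],"turn":0,"jaw":0.06}])

```text
time: 12.08
tool_pos: [0.5628, 0.1884, 0.2988]
tcp_rot: [-3.14, 0.098, -0.0]
wrist_force: [0.7, -0.1, -0.1]
width: 0.528
grip_force: 0.0
```

```bash
python3 -c "
from h import *
go(.439,.1068,.12)"
```

```text
t 12.0833 grasp [0.5628 0.1884 0.1438] yaw -0.0622 tilt [ 2.e-04  1.e-04 -1.e+00] turn -0.002 tool mm [-118.5   89.1   23.8] q [0.28 0.2  1.89 0.   1.05 1.91] w 0.5283486348403785 gf 0.0 F [ 0.7 -0.1 -0.1]
```

Request:
drive_tool(increments=[{"delta_pos":[-14,10,0],"turn":0,"jaw":0.06},{"delta_pos":[-24,18,0],"turn":0,"jaw":0.06},{"delta_pos":[-28,21,0],"turn":0,"jaw":0.06},{"delta_pos":[-26,20,0],"turn":0,"jaw":0.06},{"delta_pos":[-17,13,0],"turn":0,"jaw":0.06},{"delta_pos":[-9,7,0],"turn":0,"jaw":0.06},{"delta_pos":[0,0,0],"turn":0,"jaw":0.06},{"delta_pos":[0,0,0],"turn":0,"jaw":0.06}])

```text
time: 12.75
tool_pos: [0.44, 0.1069, 0.2979]
tcp_rot: [-3.139, 0.099, -0.004]
wrist_force: [-0.3, 0.3, 0.3]
width: 0.53
grip_force: 0.0
```

```bash
python3 -c "
from h import *
go(.439,.1068,.044)"
```

```text
t 12.75 grasp [0.4404 0.1071 0.1429] yaw -0.0629 tilt [ 2.5e-03  7.0e-04 -1.0e+00] turn -0.003 tool mm [-1.6  0.4 98.9] q [ 0.18 -0.07  2.17  0.    1.03  1.82] w 0.5298960746120064 gf 0.0 F [-0.3  0.3  0.3]
```

Request:
drive_tool(increments=[{"delta_pos":[-1,0,15],"turn":0,"jaw":0.06},{"delta_pos":[0,0,25],"turn":0,"jaw":0.06},{"delta_pos":[0,0,25],"turn":0,"jaw":0.06},{"delta_pos":[0,0,18],"turn":0,"jaw":0.06},{"delta_pos":[0,0,11],"turn":0,"jaw":0.06},{"delta_pos":[0,0,5],"turn":0,"jaw":0.06},{"delta_pos":[0,0,0],"turn":0,"jaw":0.06},{"delta_pos":[0,0,0],"turn":0,"jaw":0.06}])

```text
time: 13.42
tool_pos: [0.4394, 0.1073, 0.1986]
tcp_rot: [-3.14, 0.097, -0.002]
wrist_force: [-0.4, -0.0, 0.2]
width: 0.528
grip_force: 0.0
```

Request:
drive_tool(increments=[{"delta_pos":[0,0,0],"turn":0,"jaw":-0.3},{"delta_pos":[0,0,0],"turn":0,"jaw":-0.5},{"delta_pos":[0,0,0],"turn":0,"jaw":-0.7},{"delta_pos":[0,0,0],"turn":0,"jaw":-1},{"delta_pos":[0,0,0],"turn":0,"jaw":-1},{"delta_pos":[0,0,0],"turn":0,"jaw":-1}], grip_force=40)

```text
time: 13.92
tool_pos: [0.4393, 0.1072, 0.1993]
tcp_rot: [-3.139, 0.098, -0.005]
wrist_force: [0.5, 1.3, 6.2]
width: 0.263
grip_force: 39.3
```

Request:
drive_tool(increments=[{"delta_pos":[0,0,-5],"turn":0,"jaw":-1},{"delta_pos":[0,0,-15],"turn":0,"jaw":-1},{"delta_pos":[0,0,-25],"turn":0,"jaw":-1},{"delta_pos":[0,0,-30],"turn":0,"jaw":-1},{"delta_pos":[0,0,-20],"turn":0,"jaw":-1},{"delta_pos":[0,0,0],"turn":0,"jaw":-1},{"delta_pos":[0,0,0],"turn":0,"jaw":-1}])

```text
time: 14.5
tool_pos: [0.4386, 0.1069, 0.294]
tcp_rot: [-3.14, 0.098, -0.004]
wrist_force: [-0.5, 0.1, -1.9]
width: 0.258
grip_force: 39.3
```

```bash
python3 - <<'E'
from h import *
go(.566,.256,.1)
a=cam('scene')
h=cv2.cvtColor(a['pixels'],cv2.COLOR_RGB2HSV);m=cv2.inRange(h,(45,100,40),(85,255,255));m[:,:240]=0
k,l,s,_=cv2.connectedComponentsWithStats(m);print([list(map(int,x)) for x in s[1:] if x[4]>15])
st=bot.read_state();R=Ro.from_rotvec(st['tcp_rot']).as_matrix();g=st['tool_pos']+.153*R[:,2]
print([proj(a,g+R[:,0]*e).round(1) for e in(-.025,0,.025)])
E
```

```text
t 14.5 grasp [0.439  0.1069 0.139 ] yaw -0.0621 tilt [ 2.4e-03  2.0e-04 -1.0e+00] turn -0.002 tool mm [ 117.4 -156.7   39.4] q [ 0.18 -0.07  2.18 -0.    1.02  1.82] w 0.25834002835823566 gf 39.33537304401398 F [-0.5  0.1 -1.9]
[[263, 171, 8, 11, 80], [285, 172, 6, 11, 59]]
[array([263.3, 174.1]), array([277. , 174.7]), array([290.8, 175.2])]
```

Green is centred in the grip (263–291 against the grasp at 277). I'll carry it to the leftmost place.

Request:
drive_tool(increments=[{"delta_pos":[12,-16,0],"turn":0,"jaw":-1},{"delta_pos":[21,-27,0],"turn":0,"jaw":-1},{"delta_pos":[22,-30,0],"turn":0,"jaw":-1},{"delta_pos":[22,-30,0],"turn":0,"jaw":-1},{"delta_pos":[20,-27,0],"turn":0,"jaw":-1},{"delta_pos":[13,-17,0],"turn":0,"jaw":-1},{"delta_pos":[7,-10,10],"turn":0,"jaw":-1},{"delta_pos":[0,0,20],"turn":0,"jaw":-1}])

```text
time: 15.22
tool_pos: [0.567, 0.2588, 0.263]
tcp_rot: [-3.138, 0.095, -0.005]
wrist_force: [1.1, -0.0, -0.9]
width: 0.264
grip_force: 39.5
```

Request:
drive_tool(increments=[{"delta_pos":[0,0,10],"turn":0,"jaw":-1},{"delta_pos":[0,0,0],"turn":0,"jaw":-1},{"delta_pos":[0,0,0],"turn":0,"jaw":-1},{"delta_pos":[0,0,0],"turn":0,"jaw":-1}])

```text
time: 15.55
tool_pos: [0.5645, 0.2559, 0.2526]
tcp_rot: [3.139, -0.098, -0.002]
wrist_force: [-1.0, -1.2, -1.4]
width: 0.263
grip_force: 39.5
```

```bash
python3 - <<'E'
from h import *
go(.566,.256,.052)
b=cam('top')
cv2.imwrite('pics/p8.png',cv2.resize(b['pixels'][80:155,210:310,::-1],None,fx=8,fy=8,interpolation=cv2.INTER_CUBIC))
E
```

```text
t 15.55 grasp [0.5644 0.2558 0.0976] yaw -0.0626 tilt [-1.1e-03 -5.0e-04 -1.0e+00] turn -0.003 tool mm [ 1.7 -0.3 45.6] q [ 0.39  0.3   1.86 -0.    0.99  2.02] w 0.26315434196005166 gf 39.49512004852295 F [-1.  -1.2 -1.4]
```

View pics/p8.png

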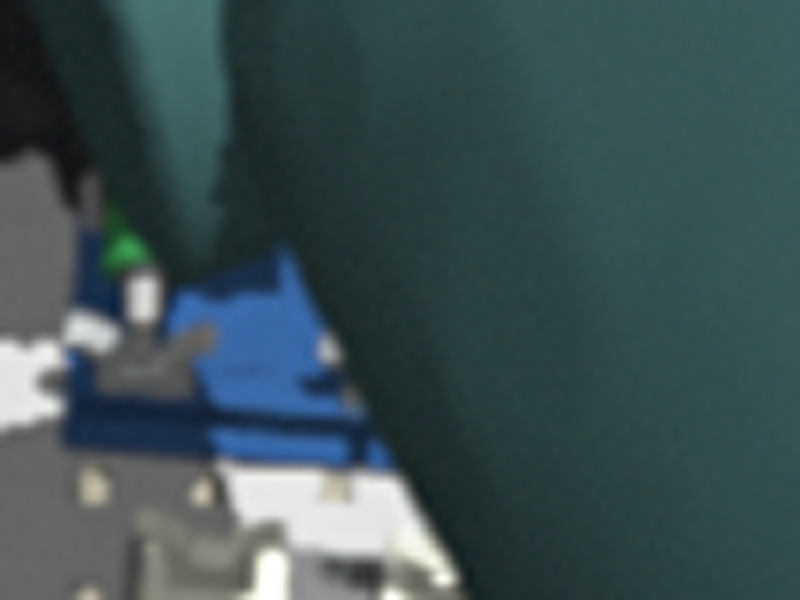

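Green's axle end (142,300) lines up with the left fork's centre (146,332) to within about 1 mm, so I'll lower.

Request:
drive_tool(increments=[{"delta_pos":[1,-0.5,5],"turn":0,"jaw":-1},{"delta_pos":[0,0,10],"turn":0,"jaw":-1},{"delta_pos":[0,0,10],"turn":0,"jaw":-1},{"delta_pos":[0,0,10],"turn":0,"jaw":-1},{"delta_pos":[0,0,7],"turn":0,"jaw":-1},{"delta_pos":[0,0,4],"turn":0,"jaw":-1},{"delta_pos":[0,0,0],"turn":0,"jaw":-1},{"delta_pos":[0,0,0],"turn":0,"jaw":-1}])

```text
time: 16.27
tool_pos: [0.5653, 0.2565, 0.2074]
tcp_rot: [3.139, -0.098, -0.004]
wrist_force: [-5.6, -2.8, 6.8]
width: 0.265
grip_force: 40.5
```

```bash
python3 -c "
from h import *
go(.566,.256,.052)"
```

```text
t 16.2667 grasp [0.5649 0.2563 0.0524] yaw -0.0622 tilt [-0.0028 -0.0012 -1.    ] turn -0.002 tool mm [1.1 0.3 0.4] q [ 0.39  0.35  1.88 -0.    0.91  2.02] w 0.2650814872621054 gf 40.4527473449707 F [-5.6 -2.8  6.8]
```

Bottomed. I'll release, lift, then swing clear to the robot's right at height for the check.

Request:
drive_tool(increments=[{"delta_pos":[0,0,0],"turn":0,"jaw":-0.3},{"delta_pos":[0,0,0],"turn":0,"jaw":0.06},{"delta_pos":[0,0,0],"turn":0,"jaw":0.06},{"delta_pos":[0,0,0],"turn":0,"jaw":0.06},{"delta_pos":[0,0,-10],"turn":0,"jaw":0.06},{"delta_pos":[0,0,-25],"turn":0,"jaw":0.06},{"delta_pos":[0,0,-35],"turn":0,"jaw":0.06},{"delta_pos":[0,0,-35],"turn":0,"jaw":0.06}])

```text
time: 16.93
tool_pos: [0.5654, 0.2565, 0.3124]
tcp_rot: [3.139, -0.098, -0.004]
wrist_force: [0.8, 0.7, 0.3]
width: 0.531
grip_force: 0.0
```

Request:
drive_tool(increments=[{"delta_pos":[0,0,-35],"turn":0,"jaw":0.06},{"delta_pos":[0,0,-35],"turn":0,"jaw":0.06},{"delta_pos":[-10,20,-35],"turn":0,"jaw":0.06},{"delta_pos":[-20,35,-15],"turn":0,"jaw":0.06},{"delta_pos":[-20,35,0],"turn":0,"jaw":0.06},{"delta_pos":[-20,35,0],"turn":0,"jaw":0.06},{"delta_pos":[-20,35,0],"turn":0,"jaw":0.06},{"delta_pos":[-15,35,0],"turn":0,"jaw":0.06}])

```text
time: 17.6
tool_pos: [0.4478, 0.0687, 0.4324]
tcp_rot: [-3.14, 0.096, -0.002]
wrist_force: [-0.2, -0.5, 0.4]
width: 0.529
grip_force: 0.0
```

Request:
drive_tool(increments=[{"delta_pos":[0,35,0],"turn":0,"jaw":0.06},{"delta_pos":[0,35,0],"turn":0,"jaw":0.06},{"delta_pos":[0,35,0],"turn":0,"jaw":0.06},{"delta_pos":[0,35,0],"turn":0,"jaw":0.06},{"delta_pos":[0,35,0],"turn":0,"jaw":0.06},{"delta_pos":[0,35,0],"turn":0,"jaw":0.06},{"delta_pos":[0,25,0],"turn":0,"jaw":0.06},{"delta_pos":[0,10,0],"turn":0,"jaw":0.06}])

```text
time: 18.27
tool_pos: [0.4339, -0.1776, 0.4325]
tcp_rot: [3.138, -0.102, 0.002]
wrist_force: [0.3, 0.4, -0.2]
width: 0.534
grip_force: 0.0
```

```bash
python3 - <<'E'
from h import *
c=cam('top');p=c['pixels'];cv2.imwrite('pics/p9.png',cv2.resize(p[85:235,190:330,::-1],None,fx=4,fy=4,interpolation=cv2.INTER_CUBIC))
h=cv2.cvtColor(p,cv2.COLOR_RGB2HSV)
for n,lo,hi in(('red',(0,150,60),(6,255,255)),('yel',(20,130,60),(33,255,255)),('grn',(45,120,40),(85,255,255))):
    m=cv2.inRange(h,lo,hi);m[:85]=0;m[200:]=0;m[:,:205]=0;m[:,325:]=0
    k,l,s,_=cv2.connectedComponentsWithStats(m);i=1+s[1:,4].argmax();v,u=np.nonzero(l==i)
    P=np.array([ray(c,a,b,.05)[:2] for a,b in zip(u,v)]);q=P.mean(0)-[.5612,.1884];e=np.linalg.eigh(np.cov(P.T))[1][:,1]
    print(n,len(P),P.mean(0).round(4),'stand x,y',q@[.062,.998],q@[.998,-.062],'ang',e[1]/e[0])
E
```

```text
red 189 [0.5595 0.1203] stand x,y -0.06806674777851553 0.002518650360551709 ang -0.08788251866286641
yel 222 [0.5621 0.1883] stand x,y -5.235075020129876e-05 0.0009485867619405626 ang -0.09113368523429036
grn 223 [0.5662 0.2568] stand x,y 0.06862387314476148 0.0007636184979992831 ang -0.09792196372163406
```

View pics/p9.png

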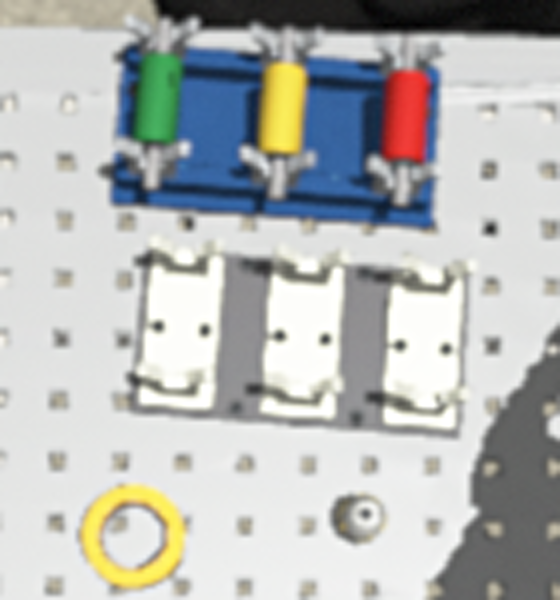

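The picture shows green (157,97), yellow (282,107) and red (405,115) seated in the stand from left to right, with their axles between the forks. They are within about 1 mm along the row and 3 mm along the axle. The tape (132,535) and the objective (358,518) have not moved.

```bash
python3 -c "
from workcell import bot
print(bot.finish_job())"
```

```text
the job is handed in; nothing more can be done
None
```

I handed the job in at about 18 s of robot time with green, yellow and red seated left to right in the stand. By the camera they are within 1 mm along the row and 3 mm along the axle. Their measured axle angles, about 0.03 rad off the stand's, are a rough reading, and `finish_job()` gave no verdict.

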